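# Hold the tea dispenser open at its third click

### The arm

A 6-joint arm with a two-finger parallel gripper is mounted at the origin on the work surface. World frame = base frame: x ahead of the robot, y to its left, z up, the work surface at z = 0. Lengths are in m, angles in rad, forces in N, time in s.
With the tool pointing down it reaches from about 0.3 to 0.875 m from the base axis. Payload 4.2 kg.
Tool frame: the origin (TCP) lies on the front face of the gripper's body, between the roots of the fingers; the fingertips stand ctrl.nose_length ahead of it and the grasp point (between the pads) lies 54 mm ahead of it (ctrl.nose_length is the distance from the TCP to the fingertips, in m); z points along the fingers, y is the line along which they close (so a half turn about z gives the same grasp; the last joint's range is limited). The gripper opens to 85 mm and grips with 20 to 120 N. Pads are 22 mm wide; open, the fingers measure 114 mm over their backs; the gripper's body (76 mm by 85 mm) begins 54 mm behind the grasp point. The pads swing forward as they close: fully open they stand 13 mm farther back than shut.
Start: joints at [1.186, 0.32, 1.565, -0, 1.257, -0.02], TCP at [0.205, 0.537, 0.304] pointing down, gripper open.
Joint ranges: [-3.11, 3.11], [-0.84, 2.01], [0.21, 2.61], [-1.34, 4.49], [0.05, 2.63], [-2.56, 2.56]. Speed limits (rad/s): [2.57, 2.57, 3.14, 3.14, 3.14, 3.14].

### API

Orientations are given as a unit quaternion [w, x, y, z].
In Python, from workcell import ctrl gives the robot as it stands.
- The arm moves only by the tool move_arm, never from a script. Its argument "targets" is a list of rows, each a list of 3 entries, a list of its own where there are three numbers: the shift along the tool's x, y, z in units of 120 mm (1.0 is 120 mm), then the turn, a rotation vector about the tool's x, y, z in units of 90 degrees (1.0 is 90 degrees), then the closure, from -1 (fully open) to 1 (shut). A call has 1 to 5 rows; each row is the pose to reach, as a shift and turn from the pose commanded when the call began, along the tool's axes at that moment; what a row does not reach only later rows make up. A row lasts 1/10 s, in which the tool goes at most 50 mm and 8.59 degrees, less where a joint would pass 70% of its speed; a pose out of reach is approached as far as the arm can. A call with a number of a shift or a turn outside -1 to 1 is refused whole. A call with a gripper value outside its range is refused whole. The fingers move at their own pace and stop on an object; "newtons" is the grip in N (left out, the last holds). Time passes only in rows, so rows that repeat a pose let the fingers close. It gives the time, the measured TCP pose, the force, the opening and the grip force at its end, in the units of the state.
- ctrl.sense(): the state, without advancing time (a new reading comes with each control period).
- ctrl.get_image(name): name is "scene" or "side" or "wrist"; returns a dict with "img" (480x640x3 uint8, red, green, blue), "range_z" (480x640 float32, m along the optical axis (not along the pixel's ray), 0 where there is no reading), "fovy" (degrees; the focal length in pixels is half the picture's height over the tangent of half this angle, whatever the lens; pixels are square), "cx", "cy" (the principal point, pixels), "rvec" (rotation vector, rad) and "tvec" (3), from world to camera coordinates, as OpenCV has them; the wrist camera has in their place "hand_eye" (4x4, takes a point from camera to tool coordinates, whose origin is the TCP and whose axes are the flange's). Camera axes: x right, y down, z forward; pixel columns grow to the right and rows downward; lengths in m; the calibration is good to about 2 mm. The wrist camera is an equidistant fisheye: a pixel r from the principal point sees the ray r / f radians off the axis. A picture is of the moment at which its call begins: read the wrist's pose just before it.
- ctrl.job_done(): hands the job in; it is judged then, once.
The state is a dict: "clock": time; "joint_positions": joint angles; "joint_vel": joint speeds; "tau": joint torques, N m; "tcp_pos": TCP position; "tcp_rot": TCP orientation; "contact_force": force on the tool from outside, world axes, zero at the start; "moment": the same for the moment, N m; "finger_gap": finger opening in m; "gripper_force": force on a finger pad.
Only numpy, scipy, OpenCV 4.12 (cv2) and the standard library are available. Lean on these libraries where they do the work, as an engineer would, in place of code of your own. Each camera call takes 0.05 s, during which the arm holds its last target. There are 200 camera calls.

### The job

Take the mug by its handle and stand it in the tea dispenser's bay, centred under the spout, and let go of it. Then swing the dispenser's lever from rest through three clicks, counting them by feel and never as far as the fourth, and finish while holding the lever at the third click (it springs back if released). Leave the teapot, the canister and the bowl where they are.

Things in the scene. Friction and masses are not known exactly. Their poses are not given: they have to be found in the camera images.
- mug: White ceramic mug, loose, about 220 g: 86 mm tall, 54 mm wide at the foot, 72 mm at the rim, open on top. Origin: centre of its underside, z up. A squared loop handle points along its own -x. At the start it stands on the worktop to the right of the dispenser.
- mug_handle (a point): Point in the mug's handle, 62 mm from the mug's axis (towards its -x), 62 mm above its underside: a good place to pinch it from above, across its thickness. The handle is 10 mm thick (along the mug's y) and reaches 78 mm from the axis; top bar at heights 62 to 74 mm, upright outer bar 66 to 78 mm from the axis.
- dispenser: Cream counter-top tea dispenser, fixed, but place and yaw differ each time. Origin: on the worktop right below the spout; front = its -x, y left (yaw 0: world axes), z up. Its bay: floor 10 mm thick (x -65 to 125, y +-65 mm), two side kerbs (x -50 to 50 mm, top 30 mm up, 90 mm clear between), open in front, closed at x = 45 mm by a column. Behind the spout a round canister, 202 mm tall.
- spout (a point): Centre of the spout's lower end, 114 mm above the worktop, over the dispenser's origin. It hangs from a nose that overhangs the bay: 40 mm wide, underside 124 mm and top 156 mm up, front face 12 mm in front of the spout's axis.
- lever (a joint): Lever angle (rad): 0 at rest, growing anticlockwise seen from above (knob goes from the dispenser's left to its front). Clicks every 15 degrees: 0.262, 0.524, 0.785 (third), 1.047; stop 1.36. Always springs back. Push at the knob: 3.5 N at rest to 5 N at click 3, with a ripple of +-3 N: peak 1/4 of the way between clicks, low at 3/4, middle value on the click.
- lever_knob (a point): Point on the axis of the lever's upright, round wooden knob, 251 mm above the worktop, 120 mm from the hinge axis. Knob 22 mm across, from 222 to 276 mm up; nothing stands around or above it. The flat lever arm (16 mm wide, 214 to 222 mm up) joins it to the hinge; at rest it points 75 degrees anticlockwise from the dispenser's +x.
- lever_hinge (a point): Point on the lever's upright hinge axis on top of the canister, 206 mm above the worktop, 70 mm behind the spout (dispenser x = 70 mm, y = 0).
- teapot: Bystander: white teapot, 140 mm wide without spout and handle, 140 mm tall. Origin: centre of its underside.
- canister: Bystander: square cream canister with a knobbed lid, 75 mm wide, 142 mm tall. Origin: centre of its underside.
- bowl: Bystander: white bowl, 100 mm wide, 55 mm tall. Origin: centre of its underside.
There are look-alikes about, which are no part of the job. Leave any orange look-alike of the mug alone.

How it is judged:
On the way, in this order (a step that is already met when the one before it is completed fails the run):
1. the mug stands in the bay under the spout, let go, the lever still at rest (horizontal distance between mug and spout below 0.015 m and z of mug in the frame of dispenser between 0.006 and 0.014 m and angle between mug's own z axis and vertical below 0.1 rad and contact force between each of the arm, the fingers and mug below 0.1 N and value of joint lever below 0.13 rad), for 0.3 s.
2. the lever is on its first click (value of joint lever between 0.2 and 0.45 rad), for 0.02 s.
3. the lever is on its second click (value of joint lever between 0.45 and 0.65 rad), for 0.02 s.
4. the lever is held at the third click (value of joint lever between 0.68 and 0.89 rad and contact force between the fingers and lever above 1.5 N), for 0.3 s.
At the end, for the whole second after the job is handed in: The mug stands upright on the bay floor, its axis within 15 mm of the spout's, untouched by the robot; the fingers hold the lever still, with more than 1.5 N, at its third click (0.68 to 0.89 rad) (all of step 4 and horizontal distance between mug and spout below 0.015 m and z of mug in the frame of dispenser between 0.006 and 0.014 m and angle between mug's own z axis and vertical below 0.1 rad and contact force between each of the arm, the fingers and mug below 0.1 N and velocity of joint lever between -0.1 and 0.1 rad/s); the arm keeps its last pose, push and grip.
It fails at once if the lever is taken to the fourth click (value of joint lever above 0.98 rad).
It fails at once if the lever is worked with no mug under the spout (value of joint lever above 0.2 rad and horizontal distance between mug and spout above 0.02 m).
It fails at once if the teapot is disturbed (distance of teapot from where it was at the start of the episode above 0.03 m).
It fails at once if the canister is disturbed (distance of canister from where it was at the start of the episode above 0.03 m).
It fails at once if the bowl is disturbed (distance of bowl from where it was at the start of the episode above 0.03 m).
It also fails if it takes over 67 s, if anything falls off the work surface, if the arm or the gripper's body presses on something with over 40 N, if the wrist force passes 120 N, or if a joint passes its speed limit or range.

## Working session

There is one attempt and no reset: what is moved stays moved. The work goes in short steps, Python scripts to look and compute and a tool call to move; the robot and the scene stay as the last step left them, time stands still between calls to the robot, and variables do not carry over. Pictures are saved under pics/ and viewed, at most 10 in all, crops included, and the job is handed in when it is done.

Besides the shell and the picture viewer there is one more tool, called after "Request:" by a JSON object that holds its "api" and its "payload". move_arm: Moves the arm, as the interface text tells. Shifts and turns lie within -1 to 1; 1 stands for 120 mm of shift or 90 degrees of turn. Its arguments: {"type":"object","properties":{"targets":{"type":"array","items":{"type":"array"}},"newtons":{"type":"number"}},"required":["targets"]}

```bash
mkdir -p pics && ls && cat > h.py <<'E'
import numpy as np, cv2
from workcell import ctrl
def grab(n):
    d=ctrl.get_image(n); np.savez(f'{n}.npz',**d); cv2.imwrite(f'pics/{n}.png',d['img'][:,:,::-1]); return d
def load(n): return dict(np.load(f'{n}.npz'))
def cloud(d):
    h,w=d['range_z'].shape; f=h/2/np.tan(np.radians(float(d['fovy']))/2)
    v,u=np.mgrid[:h,:w]; z=d['range_z']
    P=np.stack([(u-d['cx'])/f*z,(v-d['cy'])/f*z,z],-1)
    R=cv2.Rodrigues(d['rvec'])[0]
    return (P-d['tvec'].reshape(3))@R
E
python3 - <<'E'
from h import *
print(ctrl.sense(),ctrl.nose_length)
for n in('scene','side'): d=grab(n);print({k:v for k,v in d.items() if k not in('img','range_z')})
a=cv2.imread('pics/scene.png');b=cv2.imread('pics/side.png')
E
```

```text
pics
{'clock': 0.0, 'joint_positions': array([ 1.18601242e+00,  3.20287813e-01,  1.56569027e+00,  1.48874360e-05,
        1.25742220e+00, -2.00131950e-02]), 'joint_vel': array([ 0.00061961,  0.00132573, -0.00149854, -0.00027927,  0.00343582,
       -0.00048552]), 'tau': array([-1.76535235e-03, -4.15517664e+01, -2.34151769e+01, -2.35882389e-04,
        8.16078682e-03, -3.83306443e-06]), 'tcp_pos': array([0.20499066, 0.53683332, 0.30308014]), 'tcp_rot': array([-1.88619323e-04,  1.81378066e-01,  9.83413026e-01, -8.83943913e-04]), 'contact_force': array([-0.34389331, -0.0442829 , -1.08826316]), 'moment': array([ 0.00856326, -0.01153282,  0.00571786]), 'gripper_force': 0.0, 'finger_gap': 0.08531465479462377} 0.0726
{'fovy': 46.03263618753688, 'cx': 331.64368110014345, 'cy': 235.85282200255492, 'rvec': array([ 1.76979059,  1.85512707, -0.71157615]), 'tvec': array([ 0.04955501, -0.2663898 ,  1.65659289])}
{'fovy': 42.169979466937484, 'cx': 329.29404857201723, 'cy': 249.72020115623008, 'rvec': array([ 2.01734762, -0.91342748,  0.44976356]), 'tvec': array([-0.34888316,  0.35315642,  1.29068829])}
```

View pics/scene.png

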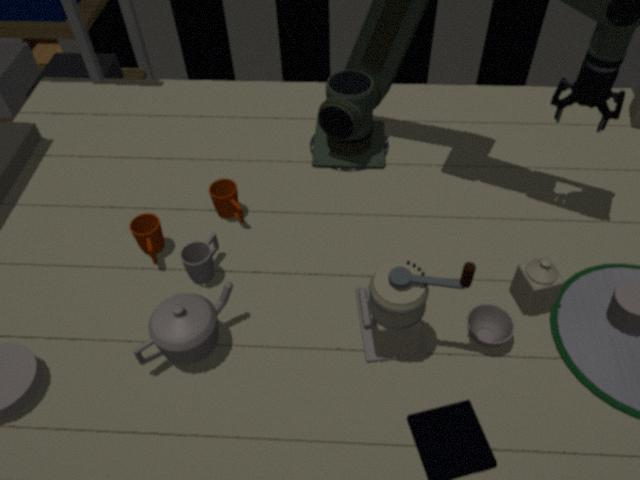

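View pics/side.png

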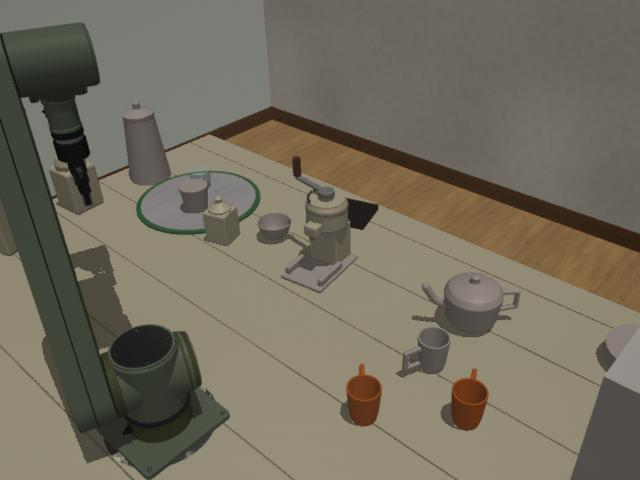

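The scene view shows the white mug at (198,262), with two orange look-alikes at (225,198) and (148,235). The dispenser is at (398,300) with the knob at (467,275). In the side view the white mug is at (432,350) with its handle at (410,358), and the dispenser nose is at (313,230). The mug I want is the white one beside the teapot; I'll confirm it in a crop and measure.

```bash
python3 - <<'E'
from h import *
S=load('scene');D=load('side')
a=S['img'][160:300,100:260];b=D['img'][300:440,340:500]
cv2.imwrite('pics/crop.png',cv2.resize(np.hstack([a,b]),None,fx=2.5,fy=2.5,interpolation=cv2.INTER_CUBIC)[:,:,::-1])
pc={'scene':cloud(S),'side':cloud(D)}
box={'scene':(180,225,235,285),'side':(402,328,450,374)}
def mcirc(p):
    c,r=cv2.minEnclosingCircle(p.astype(np.float32)); return np.round(c,4),round(r,4)
for n,im in(('scene',S['img']),('side',D['img'])):
    x0,y0,x1,y1=box[n];P=pc[n][y0:y1,x0:x1].reshape(-1,3);ok=load(n)['range_z'][y0:y1,x0:x1].ravel()>0
    P=P[ok]
    print(n,'table z',np.median(pc[n][400:440,100:200,2]) )
    t=P[(P[:,2]>.02)&(P[:,2]<.1)]
    print('zmax',np.percentile(t[:,2],[50,95,99,100]), t.min(0),t.max(0))
    r=t[t[:,2]>.079];print('rim',len(r),mcirc(r[:,:2]))
    c=mcirc(r[:,:2])[0]; h=t[(np.hypot(*(t[:,:2]-c).T)>.05)&(t[:,2]>.04)]
    print('handle',len(h),h.mean(0),np.degrees(np.arctan2(*(h.mean(0)[:2]-c)[::-1])))
    # knob, hinge
    A=pc[n].reshape(-1,3);I=im.reshape(-1,3).astype(int)
    g=(A[:,0]>.3)&(A[:,0]<.9)&(A[:,1]>-.2)&(A[:,1]<.4)
    k=g&(A[:,2]>.22)&(A[:,2]<.28)&(I[:,0]>I[:,2]+20); print('knob',k.sum(),A[k].mean(0),A[k].min(0),A[k].max(0))
    for lo,hi in((.206,.23),(.19,.206),(.15,.16),(.124,.15),(.025,.034),(.006,.014)):
        q=g&(A[:,2]>lo)&(A[:,2]<hi)&(A[:,1]<.25)&(A[:,1]>-.1)
        if q.sum()>3: print(lo,hi,q.sum(),A[q].min(0),A[q].max(0),'rect',cv2.minAreaRect(A[q][:,:2].astype(np.float32)))
E
```

```text
scene table z 0.0005900955853063434
zmax [0.06140583 0.08673236 0.08861363 0.0912246 ] [ 0.41994337 -0.36788863  0.02032881] [ 0.53133555 -0.29746822  0.0912246 ]
rim 250 (array([ 0.4856, -0.3253]), 0.0461)
handle 68 [ 0.42879099 -0.30694729  0.06143631] 162.09643805778126
knob 69 [0.6593551  0.23374416 0.27524409] [0.64849099 0.22565239 0.24505118] [0.669096   0.24272612 0.27938395]
0.206 0.23 919 [0.59487101 0.07112173 0.2060346 ] [0.68434785 0.24326306 0.22989835] rect ((0.6357957124710083, 0.1536000669002533), (0.08681473881006241, 0.17120090126991272), 7.277620792388916)
0.19 0.206 1570 [0.59257167 0.06021331 0.19004495] [0.69892958 0.16937118 0.20596415] rect ((0.6483824849128723, 0.11460384726524353), (0.10547854006290436, 0.10396561026573181), 25.318195343017578)
0.15 0.16 160 [0.56652518 0.05964909 0.15000136] [0.70068371 0.16820047 0.15998178] rect ((0.6450361013412476, 0.09773435443639755), (0.1335572600364685, 0.08594780415296555), 41.39817428588867)
0.124 0.15 411 [0.63370118 0.05846995 0.12431206] [0.70197233 0.17190826 0.14997137] rect ((0.6709381341934204, 0.112143345
[... 1336 characters left out ...]
ct ((0.6110575199127197, 0.0880984514951706), (0.0753118246793747, 0.11135327070951462), 40.62311553955078)
0.124 0.15 366 [0.55871771 0.0553184  0.12438311] [0.68740822 0.15778407 0.14996927] rect ((0.6156898736953735, 0.08992501348257065), (0.08465557545423508, 0.11869900673627853), 44.18513488769531)
0.025 0.034 370 [0.51788548 0.03943899 0.02502936] [0.89952665 0.22717244 0.03397737] rect ((0.7137850522994995, 0.1319248527288437), (0.39200878143310547, 0.1262027472257614), 11.691280364990234)
0.006 0.014 1133 [ 0.32258491 -0.09541815  0.00600182] [0.89975865 0.24465092 0.01397097] rect ((0.6113499999046326, 0.07388125360012054), (0.3402220606803894, 0.5759735107421875), 89.7272720336914)
```

View pics/crop.png

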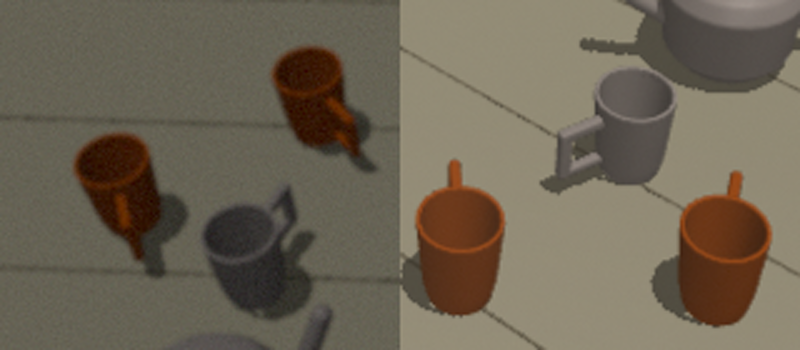

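The crop confirms it: the white mug is at crop (245,255) left and (635,125) right, with its squared handle pointing away from the teapot and towards the robot. Next I'll refine the dispenser frame.

```bash
python3 - <<'E'
from h import *
from scipy.optimize import least_squares as ls
def circ(p,r=None):
    f=lambda q:np.hypot(p[:,0]-q[0],p[:,1]-q[1])-(r or q[2])
    s=ls(f,[*p.mean(0)[:2],.05],loss='soft_l1',f_scale=.002); return s.x.round(4)
for n in('scene','side'):
    d=load(n);A=cloud(d).reshape(-1,3);I=d['img'].reshape(-1,3).astype(int)
    g=(d['range_z'].ravel()>0)
    def sel(x0,x1,y0,y1,z0,z1): return A[g&(A[:,0]>x0)&(A[:,0]<x1)&(A[:,1]>y0)&(A[:,1]<y1)&(A[:,2]>z0)&(A[:,2]<z1)]
    c=sel(.58,.72,.04,.18,.165,.192);print(n,'can',len(c),circ(c))
    H=circ(c)[:2]
    k=sel(.62,.69,.2,.26,.23,.272);print('knob',len(k),circ(k,.011), 'top',sel(.62,.69,.2,.26,.272,.285).mean(0))
    ar=sel(.6,.7,.135,.215,.214,.226)
    if len(ar)>5: print('arm',len(ar),cv2.fitLine(ar[:,:2].astype(np.float32),2,0,.01,.01).ravel())
    no=sel(.5,.6,.03,.14,.118,.165);
    if len(no)>5:
        print('nose',len(no),cv2.minAreaRect(no[:,:2].astype(np.float32)),no[no[:,2]>.15].mean(0))
        t=no[no[:,2]>.153];print('nosetop',cv2.minAreaRect(t[:,:2].astype(np.float32)))
    for z0,z1,nm in((.006,.014,'floor'),(.024,.034,'kerb')):
        f=sel(.45,.7,-.05,.2,z0,z1)
        print(nm,len(f),cv2.minAreaRect(f[:,:2].astype(np.float32)))
    # BEV plot
    q=sel(.45,.8,-.05,.3,.004,.29)
    im=np.zeros((700,700,3),np.uint8)
    u=((q[:,1]+.05)/.35*699).astype(int);v=((q[:,0]-.45)/.35*699).astype(int)
    col=cv2.applyColorMap((q[:,2]/.29*255).astype(np.uint8).reshape(-1,1),2).reshape(-1,3)
    for a,b,cc in zip(u,v,col): cv2.circle(im,(a,b),2,cc.tolist(),-1)
    cv2.imwrite(f'pics/bev_{n}.png',im)
a=np.hstack([cv2.resize(cv2.imread(f'pics/bev_{n}.png'),(400,400)) for n in('scene','side')]);cv2.imwrite('pics/bev.png',a)
E
```

```text
scene can 575 [0.6436 0.1149 0.0554]
knob 175 [0.6569 0.2342 0.05  ] top [0.65961818 0.23346736 0.27574505]
arm 368 [0.12321487 0.99238    0.6528275  0.17504069]
floor 765 ((0.5754668116569519, 0.07639710605144501), (0.24034564197063446, 0.2490144968032837), 89.83219909667969)
kerb 377 ((0.62959885597229, 0.07589128613471985), (0.19444143772125244, 0.07691176235675812), 36.409034729003906)
side can 415 [0.646  0.1158 0.0555]
knob 115 [0.6599 0.2342 0.05  ] top [0.65642443 0.23172691 0.27517667]
arm 116 [0.12140774 0.9926027  0.6500052  0.17591801]
nose 337 ((0.5787919163703918, 0.1062701940536499), (0.03946181386709213, 0.06358100473880768), 5.948108673095703) [0.58176265 0.10333776 0.15593924]
nosetop ((0.5792497396469116, 0.10376781225204468), (0.038665324449539185, 0.05910398066043854), 6.927075386047363)
floor 1017 ((0.5848386883735657, 0.09642665088176727), (0.19080796837806702, 0.24057160317897797), 76.57801055908203)
kerb 390 ((0.6089098453521729, 0.10827746987342834), (0.17009976506233215, 0.12541167438030243), 7.529054641723633)
```

View pics/bev.png

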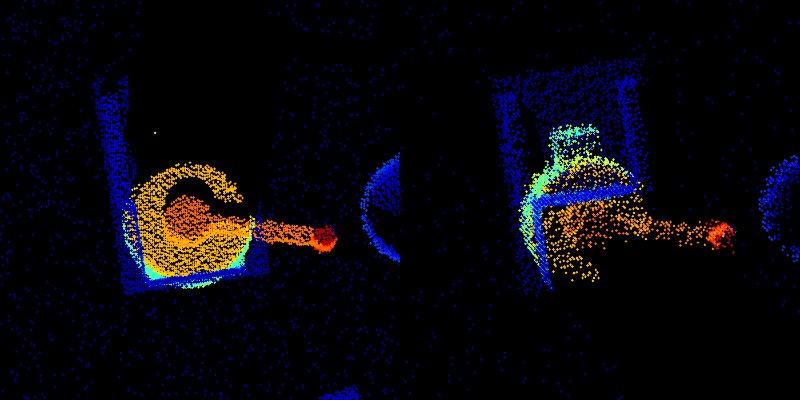

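The top view shows the bay opening towards the robot (-x) with yaw about 7.5°, the nose at right-half pixels (575,145), and the knob at (720,235). I'll refine the spout and mug handle and check the clearances.

```bash
cat >> h.py <<'E'
from scipy.spatial.transform import Rotation as Ro
def go(p,psi_deg):  # target TCP, tool-x heading (tool down); prints shift/turn units in tool axes
    s=ctrl.sense();w,x,y,z=s['tcp_rot'];R=Ro.from_quat([x,y,z,w])
    c,q=np.cos(np.radians(psi_deg)),np.sin(np.radians(psi_deg))
    T=Ro.from_matrix(np.array([[c,q,0],[q,-c,0],[0,0,-1]]))
    print('shift',(R.inv().apply(np.array(p)-s['tcp_pos'])/.12).round(3),'turn',(np.degrees((R.inv()*T).as_rotvec())/90).round(3),'now',s['tcp_pos'].round(4))
E
python3 - <<'E'
from h import *
from scipy.optimize import least_squares as ls
al=[]
for n in('scene','side'):
    d=load(n);A=cloud(d).reshape(-1,3);I=d['img'].reshape(-1,3).astype(int);g=d['range_z'].ravel()>0
    def sel(x0,x1,y0,y1,z0,z1,m=True): return A[m&g&(A[:,0]>x0)&(A[:,0]<x1)&(A[:,1]>y0)&(A[:,1]<y1)&(A[:,2]>z0)&(A[:,2]<z1)]
    no=sel(.54,.582,.06,.15,.126,.16)
    if len(no)>5:
        for a in(6.5,7.5,8.5):
            c,s=np.cos(np.radians(a)),np.sin(np.radians(a));L=(no[:,:2]-[.645,.1153])@np.array([[c,-s],[s,c]]);print('nose in disp from hinge',a,np.percentile(L[:,0],[2,10,30]),np.percentile(L[:,1],[2,98]))
    f=sel(.5,.6,.02,.18,.022,.034)
    if len(f):print('kerbs',len(f)); 
    for a in(7.5,):
        c,s=np.cos(np.radians(a)),np.sin(np.radians(a));L=(f[:,:2]-[.645,.1153])@np.array([[c,-s],[s,c]]);print(np.histogram(L[:,1],bins=np.arange(-.08,.08,.01)))
    m=sel(.44,.55,-.39,-.28,.02,.084)
    m=m[np.hypot(m[:,0]-.494,m[:,1]+.334)<.044]
    r=lambda z:.027+.009*z/.086
    # outer wall only (facing camera): residual to cone
    f=lambda q:np.hypot(m[:,0]-q[0],m[:,1]-q[1])-r(m[:,2])
    s=ls(f,[.494,-.334],loss='soft_l1',f_scale=.001);C=s.x
    t=sel(.4,.56,-.4,-.27,.02,.085);h=t[np.hypot(*(t[:,:2]-C).T)>.045]
    h=h[np.hypot(*(h[:,:2]-C).T)<.085]
    v=(h[:,:2]-C).mean(0);print(n,'mug',C.round(4),'handle ang',np.degrees(np.arctan2(v[1],v[0])),len(h),cv2.fitLine(h[:,:2].astype(np.float32),2,0,.01,.01).ravel())
    o=sel(.2,.7,-.6,-.1,.03,.3,(np.hypot(A[:,0]-C[0],A[:,1]-C[1])>.09))
    for w in((.4363,-.3113),):
        D=o[:,:2]-w; e=np.array([np.cos(np.radians(161)),np.sin(np.radians(161))]);X=D@e;Y=D@[-e[1],e[0]]
        k=(abs(X)<.06)&(abs(Y)<.08);print('near',k.sum(),o[k].max(0) if k.any() else '')
E
```

```text
kerbs 171
(array([  0,  23, 112,  36,   0,   0,   0,   0,   0,   0,   0,   0,   0,
         0,   0]), array([-8.00000000e-02, -7.00000000e-02, -6.00000000e-02, -5.00000000e-02,
       -4.00000000e-02, -3.00000000e-02, -2.00000000e-02, -1.00000000e-02,
       -4.16333634e-17,  1.00000000e-02,  2.00000000e-02,  3.00000000e-02,
        4.00000000e-02,  5.00000000e-02,  6.00000000e-02,  7.00000000e-02]))
scene mug [ 0.4939 -0.3327] handle ang 158.3380342685392 144 [ 0.93987226 -0.34152612  0.43421158 -0.30893004]
near 0 
nose in disp from hinge 6.5 [-0.08563208 -0.08245286 -0.08093074] [-0.02454131  0.01653838]
nose in disp from hinge 7.5 [-0.08588247 -0.08246682 -0.08082856] [-0.02329076  0.01790208]
nose in disp from hinge 8.5 [-0.0861067  -0.08251583 -0.08084104] [-0.02197992  0.01926033]
kerbs 236
(array([ 0, 34, 64, 13,  0,  0,  0,  0,  0,  0,  0,  2, 78, 44,  1]), array([-8.00000000e-02, -7.00000000e-02, -6.00000000e-02, -5.00000000e-02,
       -4.00000000e-02, -3.00000000e-02, -2.00000000e-02, -1.00000000e-02,
       -4.16333634e-17,  1.00000000e-02,  2.00000000e-02,  3.00000000e-02,
        4.00000000e-02,  5.00000000e-02,  6.00000000e-02,  7.00000000e-02]))
side mug [ 0.4933 -0.3336] handle ang 160.7514373903076 209 [ 0.9367765  -0.34992823  0.4321926  -0.31221583]
near 0
```

```bash
python3 -c "
from h import *
go([.4326,-.3108,.25],159.8)"
```

```text
shift [-4.292 -5.922  0.453] turn [-0.001 -0.    -0.008] now [0.205  0.5369 0.3032]
```

Request:
{"api": "move_arm", "payload": {"targets": [[[-0.7, -0.97, 0], [0, 0, 0], -1], [[-0.7, -0.97, 0], [0, 0, 0], -1], [[-0.7, -0.97, 0], [0, 0, 0], -1]]}}

```text
clock: 0.4
tcp_pos: [0.242, 0.3964, 0.3032]
tcp_rot: [-0.0, 0.181, 0.983, -0.001]
contact_force: [1.3, 0.2, 0.5]
finger_gap: 0.0852
gripper_force: 0.0
```

Request:
{"api": "move_arm", "payload": {"targets": [[[-0.7, -0.97, 0], [0, 0, 0], -1], [[-0.7, -0.97, 0], [0, 0, 0], -1], [[-0.7, -0.97, 0], [0, 0, 0], -1]]}}

```text
clock: 0.7
tcp_pos: [0.2788, 0.2575, 0.3036]
tcp_rot: [-0.0, 0.181, 0.983, -0.0]
contact_force: [1.4, -0.4, 0.0]
finger_gap: 0.0852
gripper_force: 0.0
```

Request:
{"api": "move_arm", "payload": {"targets": [[[-0.7, -0.97, 0], [0, 0, 0], -1], [[-0.7, -0.97, 0], [0, 0, 0], -1], [[-0.7, -0.97, 0], [0, 0, 0], -1]]}}

```text
clock: 1.0
tcp_pos: [0.3157, 0.1189, 0.3038]
tcp_rot: [0.0, 0.181, 0.983, -0.0]
contact_force: [0.5, 0.9, 0.2]
finger_gap: 0.0853
gripper_force: 0.0
```

Request:
{"api": "move_arm", "payload": {"targets": [[[-0.7, -0.97, 0], [0, 0, 0], -1], [[-0.7, -0.97, 0], [0, 0, 0], -1], [[-0.7, -0.97, 0], [0, 0, 0], -1]]}}

```text
clock: 1.3
tcp_pos: [0.3527, -0.0199, 0.3039]
tcp_rot: [0.0, 0.182, 0.983, 0.0]
contact_force: [0.3, -0.1, -0.5]
finger_gap: 0.0855
gripper_force: 0.0
```

Request:
{"api": "move_arm", "payload": {"targets": [[[-0.7, -0.97, 0], [0, 0, 0], -1], [[-0.7, -0.97, 0], [0, 0, 0], -1], [[-0.7, -0.97, 0], [0, 0, 0], -1], [[-0.7, -0.97, 0], [0, 0, 0], -1]]}}

```text
clock: 1.7
tcp_pos: [0.3909, -0.1606, 0.3035]
tcp_rot: [0.0, 0.184, 0.983, -0.001]
contact_force: [0.5, 0.4, 0.6]
finger_gap: 0.0856
gripper_force: 0.0
```

```bash
python3 -c "
from h import *
print(ctrl.sense()['joint_positions'],ctrl.sense()['clock'])
go([.4326,-.3108,.25],159.8)"
```

```text
[-4.16255523e-01  7.74286184e-02  1.88142829e+00 -1.43318685e-03
  1.18173233e+00 -1.61588816e+00] 1.7
shift [-0.777 -1.04   0.448] turn [-0.001  0.001 -0.012] now [ 0.3909 -0.1606  0.3035]
```

Request:
{"api": "move_arm", "payload": {"targets": [[[-0.78, -1.0, 0.25], [0, 0, -0.01], -1], [[-0.78, -1.0, 0.25], [0, 0, -0.01], -1], [[-0.78, -1.0, 0.25], [0, 0, -0.01], -1], [[-0.78, -1.0, 0.25], [0, 0, -0.01], -1], [[-0.78, -1.0, 0.25], [0, 0, -0.01], -1]]}}

```text
clock: 2.2
tcp_pos: [0.4343, -0.3019, 0.2727]
tcp_rot: [-0.001, 0.174, 0.985, 0.001]
contact_force: [0.0, 0.1, -0.4]
finger_gap: 0.0857
gripper_force: 0.0
```

```bash
python3 - <<'E'
from h import *
s=ctrl.sense();d=grab('wrist')
print(d['hand_eye'].round(4).tolist(),d['fovy'],d['cx'],d['cy'])
# wrist cloud: equidistant fisheye
h,w=480,640;f=240/np.tan(np.radians(float(d['fovy']))/2)
v,u=np.mgrid[:h,:w];dx=(u-d['cx']);dy=(v-d['cy']);r=np.hypot(dx,dy)+1e-9;th=r/f
z=d['range_z'];t=np.tan(np.minimum(th,1.4))
P=np.stack([dx/r*t*z,dy/r*t*z,z],-1)@d['hand_eye'][:3,:3].T+d['hand_eye'][:3,3]
w_,x,y,q=s['tcp_rot'];W=P@Ro.from_quat([x,y,q,w_]).as_matrix().T+s['tcp_pos']
A=W.reshape(-1,3)[(z.ravel()>0)]
C=np.array([.4936,-.3332]);rr=np.hypot(*(A[:,:2]-C).T)
hnd=A[(rr>.042)&(rr<.084)&(A[:,2]>.058)&(A[:,2]<.08)]
print('handle top',len(hnd),hnd.mean(0) if len(hnd) else '',cv2.minAreaRect(hnd[:,:2].astype(np.float32)))
rim=A[(rr<.05)&(A[:,2]>.078)&(A[:,2]<.095)];print('rim',len(rim),cv2.minEnclosingCircle(rim[:,:2].astype(np.float32)))
np.save('W.npy',W)
go([.4326,-.3108,.126],159.8)
E
```

```text
[[-0.0003, -0.9552, -0.296, 0.0746], [1.0, -0.0, -0.001, -0.0], [0.001, -0.296, 0.9552, -0.0709], [0.0, 0.0, 0.0, 1.0]] 65.70646984690485 325.0832537576928 236.3470896779147
handle top 605 [ 0.43703215 -0.31186132  0.07364415] ((0.4383832514286041, -0.3125056028366089), (0.009373114444315434, 0.03429572284221649), 69.57563018798828)
rim 1924 ((0.49512121081352234, -0.3339710235595703), 0.03626445680856705)
shift [-0.019 -0.083  1.227] turn [ 0.001 -0.001  0.002] now [ 0.4341 -0.3009  0.2733]
```

View pics/wrist.png

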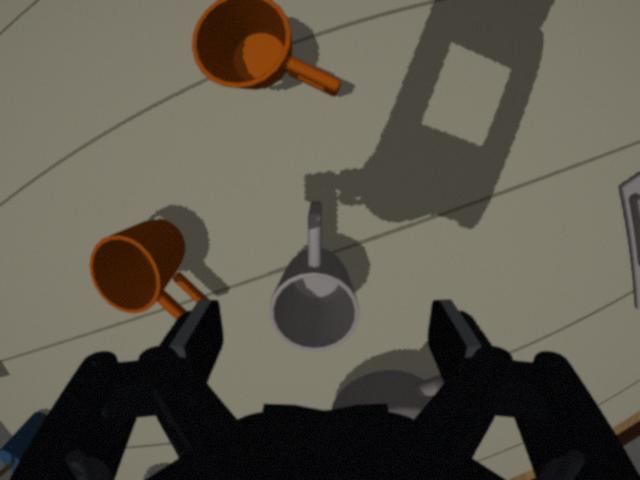

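The wrist view shows the white mug's rim at (315,310), with its handle pointing straight up the image to (316,205) between the fingers. The orange mugs are clear to the left. Going down.

Request:
{"api": "move_arm", "payload": {"targets": [[[-0.03, -0.08, 0.4], [0, 0, 0], -1], [[-0.03, -0.08, 0.7], [0, 0, 0], -1], [[-0.03, -0.08, 1.0], [0, 0, 0], -1], [[-0.03, -0.08, 1.0], [0, 0, 0], -1]]}}

```text
clock: 2.65
tcp_pos: [0.4321, -0.3085, 0.1506]
tcp_rot: [-0.004, 0.173, 0.985, 0.002]
contact_force: [-0.8, 0.2, 0.4]
finger_gap: 0.0853
gripper_force: 0.0
```

```bash
python3 -c "
from h import *
go([.4342,-.3109,.12],159.4)"
```

```text
shift [-0.026 -0.013  0.255] turn [ 0.002 -0.006  0.008] now [ 0.4321 -0.3085  0.1506]
```

Request:
{"api": "move_arm", "payload": {"targets": [[[-0.03, -0.02, 0.25], [0, 0, 0], -1], [[-0.03, -0.02, 0.25], [0, 0, 0], -1]]}}

```text
clock: 2.85
tcp_pos: [0.4367, -0.3141, 0.1235]
tcp_rot: [-0.001, 0.173, 0.985, 0.001]
contact_force: [0.1, -0.6, -0.6]
finger_gap: 0.0853
gripper_force: 0.0
```

Request:
{"api": "move_arm", "payload": {"targets": [[[0, 0, 0], [0, 0, 0], 1], [[0, 0, 0], [0, 0, 0], 1], [[0, 0, 0], [0, 0, 0], 1], [[0, 0, 0], [0, 0, 0], 1], [[0, 0, 0], [0, 0, 0], 1]], "newtons": 60}}

```text
clock: 3.35
tcp_pos: [0.4372, -0.3156, 0.1245]
tcp_rot: [0.0, 0.174, 0.985, -0.0]
contact_force: [-0.4, 1.3, -0.5]
finger_gap: 0.0122
gripper_force: 0.3
```

Request:
{"api": "move_arm", "payload": {"targets": [[[0, 0, 0], [0, 0, 0], 1], [[0, 0, 0], [0, 0, 0], 1], [[0, 0, 0], [0, 0, 0], 1], [[0, 0, 0], [0, 0, 0], 1], [[0, 0, 0], [0, 0, 0], 1]]}}

```text
clock: 3.85
tcp_pos: [0.4372, -0.3158, 0.1244]
tcp_rot: [0.0, 0.174, 0.985, -0.0]
contact_force: [-1.5, 1.4, 4.9]
finger_gap: 0.008
gripper_force: 62.2
```

Request:
{"api": "move_arm", "payload": {"targets": [[[0, 0, -0.1], [0, 0, 0], 1], [[0, 0, -0.4], [0, 0, 0], 1], [[0, 0, -0.8], [0, 0, 0], 1], [[0, 0, -0.8], [0, 0, 0], 1], [[0, 0, -0.8], [0, 0, 0], 1]]}}

```text
clock: 4.35
tcp_pos: [0.4371, -0.3156, 0.2208]
tcp_rot: [0.001, 0.174, 0.985, -0.0]
contact_force: [-0.4, 1.1, -3.3]
finger_gap: 0.0085
gripper_force: 61.2
```

```bash
cat >> h.py <<'E'
def wcloud(d):  # wrist fisheye -> tool frame points
    f=240/np.tan(np.radians(float(d['fovy']))/2)
    v,u=np.mgrid[:480,:640];dx=(u-d['cx']);dy=(v-d['cy']);r=np.hypot(dx,dy)+1e-9
    z=d['range_z'];t=np.tan(np.minimum(r/f,1.4))
    return np.stack([dx/r*t*z,dy/r*t*z,z],-1)@d['hand_eye'][:3,:3].T+d['hand_eye'][:3,3]
E
python3 - <<'E'
from h import *
s=ctrl.sense();d=grab('wrist');T=wcloud(d);A=T.reshape(-1,3)[(d['range_z'].ravel()>0)]
m=A[(A[:,2]>.02)&(A[:,2]<.052)&(A[:,0]<-.015)&(A[:,0]>-.11)&(abs(A[:,1])<.042)]
print('rim tool',len(m),np.percentile(m[:,2],[1,5,50]))
top=m[m[:,2]<np.percentile(m[:,2],3)+.006]
print(cv2.minEnclosingCircle(top[:,:2].astype(np.float32)))
# plane tilt of the rim
c=np.linalg.lstsq(np.c_[top[:,:2],np.ones(len(top))],top[:,2],rcond=None)[0];print('rim plane',c)
print(s['tcp_pos'],s['contact_force'],s['finger_gap'],s['clock'])
E
```

```text
rim tool 1381 [0.03732726 0.03772662 0.04613942]
((-0.026929546147584915, -4.7908397391438484e-05), 0.007531553972512484)
rim plane [ 0.59607862 -0.00961422  0.05515103]
[ 0.43712244 -0.31556525  0.22076193] [-0.35583757  1.0651401  -3.33709279] 0.008549753966540357 4.35
```

View pics/wrist.png

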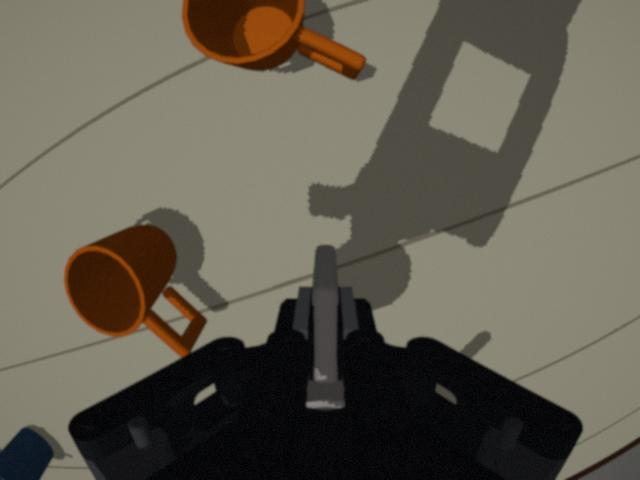

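The mug is held by the handle at (325,330), seen straight between the fingers. I'll carry it in front of the bay.

```bash
python3 -c "
from h import *
go([.3677,.0741,.2],188.3)"
```

```text
shift [1.647 2.851 0.166] turn [ 0.001 -0.001 -0.314] now [ 0.4364 -0.3151  0.2193]
```

Request:
{"api": "move_arm", "payload": {"targets": [[[0.15, 0.25, 0], [0, 0, 0], 1], [[0.35, 0.6, 0], [0, 0, 0], 1], [[0.55, 0.95, 0], [0, 0, 0], 1], [[0.55, 0.95, 0], [0, 0, 0], 1]]}}

```text
clock: 4.8
tcp_pos: [0.4105, -0.1807, 0.2174]
tcp_rot: [-0.005, 0.172, 0.985, 0.002]
contact_force: [0.1, -0.8, -2.9]
finger_gap: 0.0089
gripper_force: 61.2
```

Request:
{"api": "move_arm", "payload": {"targets": [[[0.15, 0.25, 0], [0, 0, 0], 1], [[0.35, 0.6, 0], [0, 0, 0], 1], [[0.55, 0.95, 0], [0, 0, 0], 1], [[0.55, 0.95, 0], [0, 0, 0], 1]]}}

```text
clock: 5.2
tcp_pos: [0.3883, -0.0519, 0.2181]
tcp_rot: [-0.003, 0.171, 0.985, 0.001]
contact_force: [0.0, 0.1, -2.4]
finger_gap: 0.0086
gripper_force: 61.1
```

Request:
{"api": "move_arm", "payload": {"targets": [[[0.15, 0.25, 0], [0, 0, -0.05], 1], [[0.35, 0.6, 0], [0, 0, -0.12], 1], [[0.55, 0.95, 0], [0, 0, -0.2], 1], [[0.55, 0.95, 0], [0, 0, -0.28], 1], [[0.55, 0.95, 0.16], [0, 0, -0.314], 1]]}}

```text
clock: 5.7
tcp_pos: [0.3689, 0.0749, 0.201]
tcp_rot: [0.001, -0.076, 0.997, 0.0]
contact_force: [0.7, -0.5, -3.1]
finger_gap: 0.0088
gripper_force: 61.1
```

Request:
{"api": "move_arm", "payload": {"targets": [[[0, 0, 0], [0, 0, 0], 1], [[0, 0, 0], [0, 0, 0], 1]]}}

```text
clock: 5.9
tcp_pos: [0.3677, 0.073, 0.1999]
tcp_rot: [-0.001, -0.071, 0.997, -0.0]
contact_force: [1.4, -0.3, -2.4]
finger_gap: 0.0089
gripper_force: 61.1
```

```bash
cat > mugpose.py <<'E'
from h import *
from scipy.optimize import least_squares as ls
def mug(guess,zlo):
    for n in('scene','side'):
        d=grab(n);A=cloud(d).reshape(-1,3);A=A[d['range_z'].ravel()>0]
        m=A[(np.hypot(A[:,0]-guess[0],A[:,1]-guess[1])<.044)&(A[:,2]>zlo)&(A[:,2]<zlo+.1)]
        if len(m)<30: print(n,'few',len(m));continue
        zt=np.percentile(m[:,2],98)
        rim=m[m[:,2]>zt-.012]
        def f(q):
            a=m-[q[0],q[1],q[2]];ax=np.array([q[3],q[4],1]);ax/=np.linalg.norm(ax)
            h=a@ax;r=np.linalg.norm(a-np.outer(h,ax),axis=1)
            o=r-(.027+.009*h/.086); i=r-(.027+.009*h/.086-.004)  # outer or inner wall
            return np.where(abs(o)<abs(i),o,i)
        q=ls(f,[*guess,zt-.086,0,0],loss='soft_l1',f_scale=.001).x
        fx=ls(lambda p:f([p[0],p[1],zt-.086,0,0]),guess,loss='soft_l1',f_scale=.001).x
        print(n,len(m),'ztop',zt.round(4),'full',q.round(4),'upright xy',fx.round(4),'rim',np.round(cv2.minEnclosingCircle(rim[:,:2].astype(np.float32))[0],4))
E
python3 - <<'E'
from mugpose import *
s=ctrl.sense();t=s['tcp_pos'];w,x,y,z=s['tcp_rot'];R=Ro.from_quat([x,y,z,w]).as_matrix()
g=(t+R@[-.0605,0,0])[:2];print(t,R[:,0],'pred',g,s['clock'])
mug(g,t[2]-.12)
go([.3677,.0741,.15],188.3)
E
```

```text
[0.36766492 0.07303244 0.19992525] [-0.98987523 -0.14190819  0.00301573] pred [0.42755237 0.08161788] 5.9Traceback (most recent call last):
  File "<stdin>", line 4, in <module>
  File "mugpose.py", line 16, in mug
    fx=ls(lambda p:f([p[0],p[1],zt-.086,0,0]),guess,loss='soft_l1',f_scale=.001).x
       ~~^^^^^^^^^^^^^^^^^^^^^^^^^^^^^^^^^^^^^^^^^^^^^^^^^^^^^^^^^^^^^^^^^^^^^^^
    return func(*args, **kwargs)
    vector_fun = VectorFunction(
        fun_wrapped,
    ...<6 lines>...
        workers=workers
    )
    self._update_fun()
    ~~~~~~~~~~~~~~~~^^
    self.f = self.fun_wrapped(xp_copy(self.x))
             ~~~~~~~~~~~~~~~~^^^^^^^^^^^^^^^^^
    return np.atleast_1d(self.fun(x))
                         ~~~~~~~~^^^
    return self.f(x, *self.args, **self.kwargs)
           ~~~~~~^^^^^^^^^^^^^^^^^^^^^^^^^^^^^^
  File "mugpose.py", line 16, in <lambda>
    fx=ls(lambda p:f([p[0],p[1],zt-.086,0,0]),guess,loss='soft_l1',f_scale=.001).x
                   ~^^^^^^^^^^^^^^^^^^^^^^^^^
  File "mugpose.py", line 11, in f
    a=m-[q[0],q[1],q[2]];ax=np.array([q[3],q[4],1]);ax/=np.linalg.norm(ax)
                                                    ^^^^^^^^^^^^^^^^^^^^^^
numpy._core._exceptions._UFuncOutputCastingError: Cannot cast ufunc 'divide' output from dtype('float64') to dtype('int64') with casting rule 'same_kind'
```

```bash
sed -i 's/q\[4\],1\])/q[4],1.])/' mugpose.py && python3 - <<'E'
from mugpose import *
s=ctrl.sense();t=s['tcp_pos'];w,x,y,z=s['tcp_rot'];R=Ro.from_quat([x,y,z,w]).as_matrix()
g=(t+R@[-.0605,0,0])[:2];print(t,R[:,0],'pred',g,s['clock'])
mug(g,t[2]-.12)
a=load('side')['img'];b=load('scene')['img']
cv2.imwrite('pics/carry.png',np.hstack([cv2.resize(a[190:340,200:350],(400,400)),cv2.resize(b[200:350,300:450],(400,400))])[:,:,::-1])
go([.3677,.0741,.15],188.3)
E
```

```text
[0.36816368 0.07301491 0.20044747] [-0.98991244 -0.14167493  0.00125369] pred [0.42805338 0.08158624] 5.95
scene 1163 ztop 0.164 full [ 0.4264  0.0819  0.0738 -0.0029 -0.0049] upright xy [0.4264 0.0817] rim [0.4258 0.0814]
side 658 ztop 0.1624 full [0.4256 0.0799 0.068  0.0035 0.0283] upright xy [0.4256 0.0808] rim [0.4292 0.0825]
shift [0.005 0.01  0.425] turn [ 0.     0.    -0.002] now [0.3685 0.073  0.201 ]
```

View pics/carry.png

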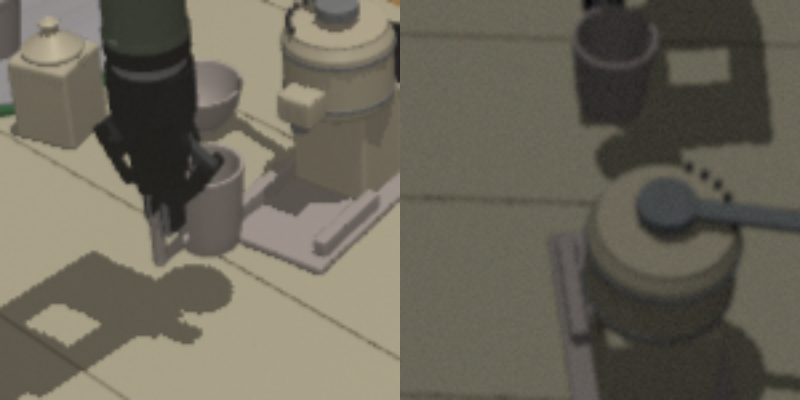

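The mug hangs upright (side crop (215,200)), with its handle facing the robot and the open bay ahead. I'll lower it to floor clearance and start in.

Request:
{"api": "move_arm", "payload": {"targets": [[[0, 0.01, 0.2], [0, 0, 0], 1], [[0, 0.01, 0.49], [0, 0, 0], 1], [[0, 0.01, 0.49], [0, 0, 0], 1], [[0, 0.01, 0.49], [0, 0, 0], 1]]}}

```text
clock: 6.45
tcp_pos: [0.3682, 0.0745, 0.1424]
tcp_rot: [-0.0, -0.072, 0.997, 0.0]
contact_force: [0.0, 0.1, -2.1]
finger_gap: 0.0085
gripper_force: 61.2
```

```bash
python3 -c "
from h import *
go([.5171,.0959,.142],188.3)"
```

```text
shift [-1.254 -0.     0.002] turn [ 0.    -0.    -0.001] now [0.3682 0.0745 0.1424]
```

Request:
{"api": "move_arm", "payload": {"targets": [[[-0.2, 0, 0], [0, 0, 0], 1], [[-0.4, 0, 0], [0, 0, 0], 1], [[-0.6, 0, 0], [0, 0, 0], 1], [[-0.8, 0, 0], [0, 0, 0], 1], [[-0.9, 0, 0], [0, 0, 0], 1]]}}

```text
clock: 6.95
tcp_pos: [0.4781, 0.0905, 0.1441]
tcp_rot: [0.003, -0.072, 0.997, 0.0]
contact_force: [-0.4, -0.1, -1.8]
finger_gap: 0.0085
gripper_force: 61.2
```

Request:
{"api": "move_arm", "payload": {"targets": [[[-0.1, 0, 0], [0, 0, 0], 1], [[-0.2, 0, 0], [0, 0, 0], 1], [[-0.3, 0, 0], [0, 0, 0], 1], [[-0.35, 0, 0], [0, 0, 0], 1], [[-0.35, 0, 0], [0, 0, 0], 1]]}}

```text
clock: 7.45
tcp_pos: [0.517, 0.0964, 0.1419]
tcp_rot: [0.0, -0.072, 0.997, 0.0]
contact_force: [0.3, 0.2, -2.3]
finger_gap: 0.0087
gripper_force: 61.2
```

```bash
python3 - <<'E'
from mugpose import *
s=ctrl.sense();print(s['contact_force'],s['clock'])
go([.5171,.0959,.134],188.3)
mug(s['tcp_pos'][:2]+np.array([.0589,.0086]),.022)
E
```

```text
[ 0.28810257  0.18297611 -2.29826883] 7.45
shift [ 0.    -0.004  0.066] turn [ 0.  0. -0.] now [0.517  0.0964 0.1419]
scene few 0
side 514 ztop 0.117 full [0.5719 0.1034 0.0084 0.0145 0.0231] upright xy [0.5732 0.1022] rim [0.5876 0.0931]
```

Request:
{"api": "move_arm", "payload": {"targets": [[[0, 0, 0.03], [0, 0, 0], 1], [[0, 0, 0.06], [0, 0, 0], 1], [[0, 0, 0.065], [0, 0, 0], 1], [[0, 0, 0.065], [0, 0, 0], 1]]}}

```text
clock: 7.95
tcp_pos: [0.5158, 0.0962, 0.1346]
tcp_rot: [-0.0, -0.072, 0.997, 0.0]
contact_force: [-3.3, -0.0, 3.9]
finger_gap: 0.0085
gripper_force: 62.2
```

Request:
{"api": "move_arm", "payload": {"targets": [[[0, 0, 0], [0, 0, 0], -0.5], [[0, 0, 0], [0, 0, 0], -1], [[0, 0, 0], [0, 0, 0], -1], [[0, 0, 0], [0, 0, 0], -1], [[0, 0, 0], [0, 0, 0], -1]]}}

```text
clock: 8.45
tcp_pos: [0.5164, 0.0962, 0.134]
tcp_rot: [0.0, -0.072, 0.997, 0.0]
contact_force: [0.3, 0.2, -0.3]
finger_gap: 0.0798
gripper_force: 0.0
```

Request:
{"api": "move_arm", "payload": {"targets": [[[0.02, 0, -0.2], [0, 0, 0], -1], [[0.05, 0, -0.5], [0, 0, 0], -1], [[0.1, 0, -0.9], [0, 0, 0], -1], [[0.3, 0, -1.0], [0, 0, 0], -1], [[0.4, 0, -1.0], [0, 0, 0], -1]]}}

```text
clock: 8.95
tcp_pos: [0.4685, 0.0893, 0.2562]
tcp_rot: [0.002, -0.072, 0.997, 0.0]
contact_force: [-0.4, 0.8, -1.0]
finger_gap: 0.0857
gripper_force: 0.0
```

```bash
python3 - <<'E'
from mugpose import *
s=ctrl.sense();print(s['joint_positions'],s['clock'])
mug((.5755,.1045),.022)
d=load('side');A=cloud(d).reshape(-1,3);A=A[d['range_z'].ravel()>0]
# handle & visible mug band below nose, above kerbs
m=A[(np.hypot(A[:,0]-.5755,A[:,1]-.1045)<.045)&(A[:,2]>.04)&(A[:,2]<.092)]
f=lambda q:np.hypot(m[:,0]-q[0],m[:,1]-q[1])-(.027+.009*(m[:,2]-.01)/.086)
print('band',len(m),ls(f,[.5755,.1045],loss='soft_l1',f_scale=.001).x)
cv2.imwrite('pics/placed.png',cv2.resize(d['img'][180:300,260:380],(600,600),interpolation=cv2.INTER_CUBIC)[:,:,::-1])
E
```

```text
[ 1.64209003e-01  2.03060884e-01  1.85639117e+00  1.03968000e-04
  1.07776265e+00 -1.55081646e+00] 8.95
scene few 0
side 812 ztop 0.1184 full [0.5719 0.1032 0.0064 0.0285 0.0092] upright xy [0.573  0.1029] rim [0.5861 0.0917]
band 589 [0.57378036 0.10410635]
```

View pics/placed.png

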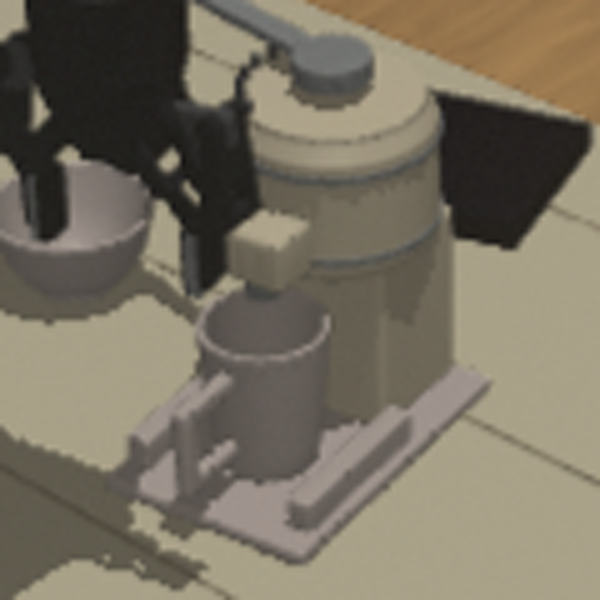

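Side crop: the mug stands upright in the bay with the spout over its mouth at (262,295), clear of the fingers. Next is the lever: rise and turn.

Request:
{"api": "move_arm", "payload": {"targets": [[[0.05, 0, -0.3], [0, 0, 0.09], -1], [[0.05, 0, -0.6], [0, 0, 0.18], -1], [[0.05, 0, -0.9], [0, 0, 0.27], -1], [[0.05, 0, -1.0], [0, 0, 0.36], -1], [[0.05, 0, -1.0], [0, 0, 0.45], -1]]}}

```text
clock: 9.55
tcp_pos: [0.4643, 0.0887, 0.3748]
tcp_rot: [0.001, 0.28, 0.96, 0.001]
contact_force: [0.2, 0.8, -0.3]
finger_gap: 0.0853
gripper_force: 0.0
```

Request:
{"api": "move_arm", "payload": {"targets": [[[0, 0, -0.1], [0, 0, 0.09], -1], [[0, 0, -0.2], [0, 0, 0.18], -1], [[0, 0, -0.2], [0, 0, 0.27], -1], [[0, 0, -0.2], [0, 0, 0.36], -1], [[0, 0, -0.2], [0, 0, 0.45], -1]]}}

```text
clock: 10.05
tcp_pos: [0.4636, 0.0886, 0.3961]
tcp_rot: [-0.001, 0.595, 0.803, -0.001]
contact_force: [-0.6, -0.8, 0.2]
finger_gap: 0.0854
gripper_force: 0.0
```

Request:
{"api": "move_arm", "payload": {"targets": [[[0, 0, 0], [0, 0, 0.09], -1], [[0, 0, 0], [0, 0, 0.18], -1], [[0, 0, 0], [0, 0, 0.26], -1], [[0, 0, 0], [0, 0, 0.26], -1]]}}

```text
clock: 10.45
tcp_pos: [0.4635, 0.0885, 0.3962]
tcp_rot: [-0.001, 0.744, 0.668, -0.001]
contact_force: [-0.2, 1.5, 0.2]
finger_gap: 0.0849
gripper_force: 0.0
```

```bash
python3 -c "
from h import *
print(ctrl.sense()['joint_positions'])
go([.658,.234,.385],83.3)"
```

```text
[1.64341721e-01 1.08102121e-01 1.61150090e+00 7.70731723e-05
 1.42504671e+00 2.71285477e-01]
shift [1.378 1.482 0.088] turn [-0.002  0.     0.006] now [0.4635 0.0885 0.3962]
```

Request:
{"api": "move_arm", "payload": {"targets": [[[0.3, 0.3, 0], [0, 0, 0], -1], [[0.6, 0.6, 0], [0, 0, 0], -1], [[0.69, 0.74, 0], [0, 0, 0], -1], [[0.69, 0.74, 0], [0, 0, 0], -1]]}}

```text
clock: 10.85
tcp_pos: [0.5625, 0.1628, 0.3951]
tcp_rot: [-0.001, 0.743, 0.67, -0.001]
contact_force: [-0.8, -0.5, 0.8]
finger_gap: 0.0854
gripper_force: 0.0
```

Request:
{"api": "move_arm", "payload": {"targets": [[[0.3, 0.3, 0], [0, 0, 0], -1], [[0.6, 0.6, 0], [0, 0, 0], -1], [[0.69, 0.74, 0], [0, 0, 0], -1], [[0.69, 0.74, 0], [0, 0, 0], -1], [[0.69, 0.74, 0], [0, 0, 0], -1]]}}

```text
clock: 11.35
tcp_pos: [0.6567, 0.2335, 0.3971]
tcp_rot: [-0.0, 0.744, 0.669, -0.001]
contact_force: [-1.0, 0.1, -0.2]
finger_gap: 0.0853
gripper_force: 0.0
```

```bash
python3 - <<'E'
from h import *
from scipy.optimize import least_squares as ls
s=ctrl.sense();d=grab('wrist');T=wcloud(d)
w,x,y,z=s['tcp_rot'];W=T@Ro.from_quat([x,y,z,w]).as_matrix().T+s['tcp_pos']
A=W.reshape(-1,3)[d['range_z'].ravel()>0]
k=A[(np.hypot(A[:,0]-.658,A[:,1]-.234)<.03)&(A[:,2]>.268)&(A[:,2]<.285)]
print(len(k),cv2.minEnclosingCircle(k[:,:2].astype(np.float32)) if len(k)>3 else '', k[:,2].max() if len(k) else '')
l=A[(A[:,0]>.6)&(A[:,0]<.7)&(A[:,1]>.14)&(A[:,1]<.21)&(A[:,2]>.212)&(A[:,2]<.228)];print(len(l),cv2.fitLine(l[:,:2].astype(np.float32),2,0,.01,.01).ravel() if len(l)>3 else '')
go([.658,.234,.303],83.3)
E
```

```text
1198 ((0.6602447628974915, 0.23463942110538483), 0.01106937788426876) 0.27909328733966854
1519 [0.11313076 0.9935801  0.6528425  0.17239489]
shift [0.009 0.014 0.79 ] turn [-0.001  0.001  0.006] now [0.6563 0.2332 0.3979]
```

Request:
{"api": "move_arm", "payload": {"targets": [[[0.01, 0.03, 0.3], [0, 0, 0], -1], [[0.01, 0.03, 0.6], [0, 0, 0], -1], [[0.01, 0.03, 0.79], [0, 0, 0], -1], [[0.01, 0.03, 0.79], [0, 0, 0], -1]]}}

```text
clock: 11.8
tcp_pos: [0.6585, 0.2334, 0.3002]
tcp_rot: [-0.002, 0.744, 0.668, -0.004]
contact_force: [0.2, 0.3, 0.3]
finger_gap: 0.0857
gripper_force: 0.0
```

Request:
{"api": "move_arm", "payload": {"targets": [[[0, 0, 0], [0, 0, 0], 1], [[0, 0, 0], [0, 0, 0], 1], [[0, 0, 0], [0, 0, 0], 1], [[0, 0, 0], [0, 0, 0], 1], [[0, 0, 0], [0, 0, 0], 1]], "newtons": 50}}

```text
clock: 12.3
tcp_pos: [0.6597, 0.2352, 0.3048]
tcp_rot: [-0.001, 0.744, 0.668, -0.0]
contact_force: [-5.3, 0.5, 3.9]
finger_gap: 0.021
gripper_force: 48.8
```

Request:
{"api": "move_arm", "payload": {"targets": [[[0, 0, 0], [0, 0, 0], 1], [[0, 0, 0], [0, 0, 0], 1], [[0, 0, 0], [0, 0, 0], 1]]}}

```text
clock: 12.6
tcp_pos: [0.6597, 0.2352, 0.3049]
tcp_rot: [-0.001, 0.744, 0.668, -0.0]
contact_force: [-4.0, -0.1, 5.1]
finger_gap: 0.0206
gripper_force: 48.9
```

```bash
cat >> h.py <<'E'
H=np.array([.6462,.1153])
def lev():
    s=ctrl.sense();p=s['tcp_pos'][:2]-H;a=np.arctan2(p[1],p[0]);t=np.array([-np.sin(a),np.cos(a)])
    print('angle',round(a-np.radians(83.4),3),'r',np.hypot(*p).round(4),'F tang',(s['contact_force'][:2]@t).round(2),'F',s['contact_force'].round(1),'t',s['clock'],'gap',s['finger_gap'],s['gripper_force'])
def arc(th): # shift for lever angle th
    a=np.radians(83.4)+th; p=H+.12*np.array([np.cos(a),np.sin(a)]); print(th,end=' '); go([*p,.304],83.4+np.degrees(th))
E
python3 -c "
from h import *
lev()
for t in(.0,.131,.262,.393,.524):arc(t)"
```

```text
angle 0.003 r 0.1207 F tang 3.96 F [-4.  -0.1  5.1] t 12.6 gap 0.02057445981431147 48.88766348361969
0.0 shift [-0.006  0.003  0.007] turn [-0.001 -0.     0.005] now [0.6597 0.2352 0.3049]
0.131 shift [-0.013 -0.128  0.008] turn [-0.001 -0.    -0.078] now [0.6597 0.2352 0.3049]
0.262 shift [-0.037 -0.256  0.008] turn [-0.001 -0.    -0.161] now [0.6597 0.2352 0.3049]
0.393 shift [-0.078 -0.381  0.008] turn [-0.001 -0.001 -0.245] now [0.6597 0.2352 0.3049]
0.524 shift [-0.135 -0.498  0.008] turn [-0.001 -0.001 -0.328] now [0.6597 0.2352 0.3049]
```

Request:
{"api": "move_arm", "payload": {"targets": [[[-0.002, -0.065, 0], [0, 0, -0.042], 1], [[-0.002, -0.065, 0], [0, 0, -0.042], 1], [[-0.002, -0.065, 0], [0, 0, -0.042], 1]]}}

```text
clock: 12.9
tcp_pos: [0.6539, 0.2357, 0.3049]
tcp_rot: [0.001, 0.722, 0.692, 0.002]
contact_force: [2.3, 0.2, 6.3]
finger_gap: 0.0211
gripper_force: 49.7
```

Request:
{"api": "move_arm", "payload": {"targets": [[[-0.002, -0.065, 0], [0, 0, -0.042], 1], [[-0.002, -0.065, 0], [0, 0, -0.042], 1], [[-0.002, -0.065, 0], [0, 0, -0.042], 1]]}}

```text
clock: 13.2
tcp_pos: [0.6459, 0.236, 0.3049]
tcp_rot: [0.0, 0.699, 0.715, 0.002]
contact_force: [0.9, 0.8, 6.4]
finger_gap: 0.0213
gripper_force: 49.8
```

Request:
{"api": "move_arm", "payload": {"targets": [[[-0.002, -0.065, 0], [0, 0, -0.042], 1], [[-0.002, -0.065, 0], [0, 0, -0.042], 1], [[-0.002, -0.065, 0], [0, 0, -0.042], 1]]}}

```text
clock: 13.5
tcp_pos: [0.6373, 0.2357, 0.3048]
tcp_rot: [-0.0, 0.675, 0.738, 0.001]
contact_force: [-2.5, 0.5, 6.8]
finger_gap: 0.021
gripper_force: 49.8
```

Request:
{"api": "move_arm", "payload": {"targets": [[[-0.002, -0.065, 0], [0, 0, -0.042], 1], [[-0.002, -0.065, 0], [0, 0, -0.042], 1], [[-0.002, -0.065, 0], [0, 0, -0.042], 1]]}}

```text
clock: 13.8
tcp_pos: [0.6297, 0.2349, 0.3048]
tcp_rot: [-0.0, 0.65, 0.76, 0.001]
contact_force: [-1.2, 1.3, 6.9]
finger_gap: 0.0204
gripper_force: 49.8
```

```bash
python3 -c "
from h import *
lev()
for t in(.262,.524):arc(t)"
```

```text
angle 0.252 r 0.1208 F tang 1.0 F [-1.2  1.3  6.9] t 13.8 gap 0.020439725808860006 49.823845624923706
0.262 shift [-0.006 -0.01   0.007] turn [ 0.001 -0.001  0.005] now [0.6297 0.2349 0.3048]
0.524 shift [-0.038 -0.27   0.007] turn [ 0.001 -0.001 -0.161] now [0.6297 0.2349 0.3048]
```

The force rippled through one full period (high, middle, low, back to middle), so that is click 1 at about 0.25 rad. On to click 2.

Request:
{"api": "move_arm", "payload": {"targets": [[[-0.003, -0.067, 0], [0, 0, -0.042], 1], [[-0.003, -0.067, 0], [0, 0, -0.042], 1], [[-0.003, -0.067, 0], [0, 0, -0.042], 1]]}}

```text
clock: 14.1
tcp_pos: [0.6224, 0.2337, 0.3048]
tcp_rot: [0.0, 0.625, 0.781, 0.002]
contact_force: [1.3, 2.5, 6.5]
finger_gap: 0.0207
gripper_force: 49.9
```

Request:
{"api": "move_arm", "payload": {"targets": [[[-0.003, -0.067, 0], [0, 0, -0.042], 1], [[-0.003, -0.067, 0], [0, 0, -0.042], 1], [[-0.003, -0.067, 0], [0, 0, -0.042], 1]]}}

```text
clock: 14.4
tcp_pos: [0.6158, 0.2319, 0.3048]
tcp_rot: [0.001, 0.598, 0.801, 0.003]
contact_force: [5.0, 4.3, 4.4]
finger_gap: 0.0208
gripper_force: 50.0
```

Request:
{"api": "move_arm", "payload": {"targets": [[[-0.003, -0.067, 0], [0, 0, -0.042], 1], [[-0.003, -0.067, 0], [0, 0, -0.042], 1], [[-0.003, -0.067, 0], [0, 0, -0.042], 1]]}}

```text
clock: 14.7
tcp_pos: [0.6073, 0.2294, 0.3048]
tcp_rot: [0.0, 0.571, 0.821, 0.003]
contact_force: [1.5, 5.1, 5.5]
finger_gap: 0.0209
gripper_force: 49.9
```

Request:
{"api": "move_arm", "payload": {"targets": [[[-0.003, -0.067, 0], [0, 0, -0.042], 1], [[-0.003, -0.067, 0], [0, 0, -0.042], 1], [[-0.003, -0.067, 0], [0, 0, -0.042], 1]]}}

```text
clock: 15.0
tcp_pos: [0.6, 0.2267, 0.3048]
tcp_rot: [0.0, 0.544, 0.839, 0.003]
contact_force: [2.0, 7.0, 6.6]
finger_gap: 0.0209
gripper_force: 50.0
```

```bash
python3 -c "
from h import *
lev()
for t in(.524,.785):arc(t)"
```

```text
angle 0.509 r 0.1206 F tang -4.58 F [2.  7.  6.6] t 15.0 gap 0.020933422343203095 49.97185707092285
0.524 shift [-0.004 -0.015  0.007] turn [ 0.003 -0.002  0.007] now [0.6    0.2267 0.3048]
0.785 shift [-0.035 -0.274  0.005] turn [ 0.004 -0.001 -0.159] now [0.6    0.2267 0.3048]
```

Second ripple: peak around 0.38, low, then middle at about 0.51, so that is click 2. On to click 3.

Request:
{"api": "move_arm", "payload": {"targets": [[[-0.006, -0.068, 0], [0, 0, -0.042], 1], [[-0.006, -0.068, 0], [0, 0, -0.042], 1], [[-0.006, -0.068, 0], [0, 0, -0.042], 1]]}}

```text
clock: 15.3
tcp_pos: [0.5932, 0.2235, 0.3048]
tcp_rot: [0.0, 0.516, 0.856, 0.004]
contact_force: [3.8, 8.8, 4.9]
finger_gap: 0.0207
gripper_force: 50.2
```

Request:
{"api": "move_arm", "payload": {"targets": [[[-0.006, -0.068, 0], [0, 0, -0.042], 1], [[-0.006, -0.068, 0], [0, 0, -0.042], 1], [[-0.006, -0.068, 0], [0, 0, -0.042], 1]]}}

```text
clock: 15.6
tcp_pos: [0.5859, 0.2196, 0.3048]
tcp_rot: [-0.0, 0.488, 0.873, 0.004]
contact_force: [1.5, 11.4, 5.0]
finger_gap: 0.0209
gripper_force: 50.2
```

Request:
{"api": "move_arm", "payload": {"targets": [[[-0.006, -0.068, 0], [0, 0, -0.042], 1], [[-0.006, -0.068, 0], [0, 0, -0.042], 1], [[-0.006, -0.068, 0], [0, 0, -0.042], 1]]}}

```text
clock: 15.9
tcp_pos: [0.5783, 0.2149, 0.3048]
tcp_rot: [-0.001, 0.458, 0.889, 0.004]
contact_force: [-1.2, 12.5, 6.3]
finger_gap: 0.0207
gripper_force: 50.1
```

Request:
{"api": "move_arm", "payload": {"targets": [[[-0.006, -0.068, 0], [0, 0, -0.042], 1], [[-0.006, -0.068, 0], [0, 0, -0.042], 1], [[-0.006, -0.068, 0], [0, 0, -0.042], 1]]}}

```text
clock: 16.2
tcp_pos: [0.572, 0.2102, 0.3048]
tcp_rot: [-0.002, 0.429, 0.904, 0.004]
contact_force: [-2.4, 13.7, 6.5]
finger_gap: 0.021
gripper_force: 50.2
```

```bash
python3 - <<'E'
from mugpose import *
lev();arc(.785)
mug((.574,.1045),.022)
for n in('scene','side'):
    d=load(n);A=cloud(d).reshape(-1,3);A=A[d['range_z'].ravel()>0];R=A[:,:2]-H;r=np.hypot(*R.T)
    l=R[(A[:,2]>.213)&(A[:,2]<.226)&(r>.035)&(r<.1)]
    if len(l)>5:
        a=np.arctan2(l[:,1],l[:,0]);a=a[(a>1.3)&(a<3)];print(n,len(a),'lever',np.median(a)-np.radians(83.4))
E
```

```text
angle 0.779 r 0.1205 F tang -6.55 F [-2.4 13.7  6.5] t 16.2 gap 0.02098996902182606 50.208191871643066
0.785 shift [-0.004 -0.006  0.006] turn [ 0.004 -0.004  0.01 ] now [0.572  0.2102 0.3048]
scene few 0
side 811 ztop 0.1175 full [0.5719 0.1031 0.0082 0.026  0.0116] upright xy [0.573 0.103] rim [0.5879 0.0934]
scene 253 lever 0.7789591837227863
side 126 lever 0.8438076571571269
```

Request:
{"api": "move_arm", "payload": {"targets": [[[0, 0, 0], [0, 0, 0], 1], [[0, 0, 0], [0, 0, 0], 1], [[0, 0, 0], [0, 0, 0], 1], [[0, 0, 0], [0, 0, 0], 1], [[0, 0, 0], [0, 0, 0], 1]]}}

```text
clock: 16.8
tcp_pos: [0.5721, 0.2102, 0.3048]
tcp_rot: [-0.002, 0.429, 0.903, 0.004]
contact_force: [-3.3, 14.0, 5.9]
finger_gap: 0.0209
gripper_force: 50.2
```

```bash
python3 -c "
from h import *
lev();print(ctrl.job_done())"
```

```text
angle 0.778 r 0.1205 F tang -6.02 F [-3.3 14.   5.9] t 16.8 gap 0.020871971823354023 50.204869508743286
the job is handed in; nothing more can be done
None
```

I handed the job in at about 17 s on the robot's clock: the mug stands upright in the bay, within about 3 mm of the spout by my measurements, and the gripper is holding the lever at the third click (about 0.78 rad); no verdict came back.

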